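# Check rubber firmness on a gym floor tile, then on a slant board

## Robot

A 6-joint arm with a two-finger parallel gripper is mounted at the origin on the work surface. World frame = base frame: x ahead of the robot, y to its left, z up, the work surface at z = 0. Lengths are in m, angles in rad, forces in N, time in s.
With the tool pointing down it reaches from about 0.35 to 0.975 m from the base axis. Payload 4.9 kg.
Tool frame: the origin (TCP) lies on the centre line of the jaws, within the pads' length; the fingertips stand 14 mm ahead of it and the grasp point (between the pads) lies 5 mm behind it; z points along the fingers, y is the line along which they close (so a half turn about z gives the same grasp; the last joint's range is limited). The gripper opens to 85 mm and grips with 20 to 120 N. Pads are 22 mm wide; open, the fingers measure 114 mm over their backs; the gripper's body (76 mm by 85 mm) begins 54 mm behind the grasp point. The pads swing forward as they close: fully open they stand 13 mm farther back than shut.
Start: joints at [1.179, 0.053, 1.613, -0, 1.476, -0.119], TCP at [0.168, 0.602, 0.245] pointing down, gripper open.
Joint ranges: [-3.01, 3.01], [-1.01, 2.22], [0.06, 2.58], [-1.02, 4.17], [0.09, 2.62], [-3.14, 3.14]. Speed limits (rad/s): [2.57, 2.57, 3.14, 3.14, 3.14, 3.14].

## Interface

Orientations are given as a unit quaternion [w, x, y, z].
In Python, from plant import * gives the robot as it stands.
- The arm moves only by the tool send_rows, never from a script. Its argument "steps" is a list of rows, each an object with "translation": the shift along the tool's x, y, z in cm, a list of three; "delta_rot": the turn, a rotation vector about the tool's x, y, z in rad, a list of three; "jaw": the finger opening in cm, from 0 to 8.54. In form: [{"translation": [dx, dy, dz], "delta_rot": [rx, ry, rz], "jaw": jaw}, ...]. A call has exactly 8 rows; each row is the pose to reach, as a shift and turn from the pose commanded when the call began, along the tool's axes at that moment; what a row does not reach only later rows make up. A row lasts 1/10 s, in which the tool goes at most 50 mm and 8.59 degrees, less where a joint would pass 70% of its speed; a pose out of reach is approached as far as the arm can. A call with a gripper value outside its range is refused whole. The fingers move at their own pace and stop on an object; the grip force is fixed at half the most. Time passes only in rows, so rows that repeat a pose let the fingers close, or fill a call up. It gives the time, the measured TCP pose, the force, the opening and the grip force at its end, in the units of the state.
- state(): the state, without advancing time (a new reading comes with each control period).
- grab_frame(name): name is "side" or "top"; returns a dict with "pixels" (480x640x3 uint8, blue, green, red), "range_z" (480x640 float32, m along the optical axis (not along the pixel's ray), 0 where there is no reading), "fx", "fy", "cx", "cy" (pixels), "dist" ([k1, k2, p1, p2, k3] as OpenCV has them; the pictures are not rectified), "rvec" (rotation vector, rad) and "tvec" (3), from world to camera coordinates, as OpenCV has them. Camera axes: x right, y down, z forward; pixel columns grow to the right and rows downward; lengths in m; the calibration is good to about 2 mm. A picture is of the moment at which its call begins.
- job_done(): hands the job in; it is judged then, once.
The state is a dict: "time": time; "joint_pos": joint angles; "joint_vel": joint speeds; "joint_efforts": joint torques, N m; "tool_pos": TCP position; "tool_rot": TCP orientation; "contact_force": force on the tool from outside, world axes, zero at the start; "ft_torque": the same for the moment, N m; "gripper_width": opening from 0.0 (shut) to 1.0 (fully open); "grasp_force": force on a finger pad.
Only numpy, scipy, OpenCV 4.12 (cv2) and the standard library are available. Lean on these libraries where they do the work, as an engineer would, in place of code of your own. Each camera call takes 0.05 s, during which the arm holds its last target. There are 200 camera calls.

## Task

Take the spring-plunger firmness tester out of its stand and check the two rubber surfaces with it, pressing the plunger tip gently inside the printed ring until the plunger is about half way in: first on the flat floor tile with the tester upright, for one second, then on the slant board with the tester square to the sloping face. Finish there: the program ends with the gripper still holding the tester on the slant board's ring, plunger about half way in. Do not ram the tester into anything, and leave the mug and the two dumbbells where they are.

Things in the scene. Friction and masses are not known exactly. Their poses are not given: they have to be found in the camera images.
- tester: Firmness tester, loose, 0.2 to 0.4 kg, upright in its stand, lifts straight out (by 70 mm). Origin on its axis at the underside of the round black flange (46 mm across, 8 mm thick); z up the tester. Above it a square black grip, 32 x 32 mm, faces along its x and y, z = 8 to 67 mm, white dial on top (to 69). Below it a steel nose 26 mm across to z = -28 and a 12 mm round-ended plunger to z = -60 mm
- plunger (a joint): How far the tester's spring plunger is pushed in, m: 0 fully out, 0.016 fully in. The spring needs 2 N to start and 8.4 N fully in (0.4 N per mm), so half way in is 8 mm and about 5 N. A black band round the plunger marks half way: with the plunger half in, the band is just going into the nose
- tester_tip (a point): The round end of the plunger, on the tester's axis: 60 mm below the tester's origin when the plunger is out. Axes parallel to the tester's
- stand: Grey plastic stand, fixed, 80 x 80 mm, 75 mm high, with an upright through hole 32 mm wide in the middle; the tester's flange rests on its top and the plunger hangs free inside. Origin at the centre of its underside, z up
- tile_mark (a point): Centre of the printed light grey ring (24 mm inside, 30 mm outside, small dot in the middle) on top of the flat black rubber floor tile. z is vertical, x and y run along the tile's edges
- tile: The black rubber floor tile, fixed, 200 x 200 mm plus toothed edges of 19 mm, 20 mm thick; origin at the centre of its underside. Its ring lies at (-30, 30, 20) mm in its frame
- slant_mark (a point): Centre of the same kind of ring on the rubber face of the slant board. z is square to the sloping face, pointing out of it; x runs up the slope, y level across it. The ring lies 40 mm up the slope and 20 mm to the -y side of the face's centre, 70 mm above the work surface
- slant: The whole slant board, fixed: a rubber-faced board 200 x 240 mm on wooden feet, sloping 15 degrees, its low edge on the robot's side, its far edge 82 mm high. Origin under its centre at the work surface; this frame is level: z up, x the level direction towards the high edge. The ring lies at (33, -20, 70) mm in it
- mug: White ceramic mug upside down, 80 mm across, 90 mm high, handle on its +y side; origin under its centre. A bystander
- dumbbell_a: Chrome mini dumbbell, 170 mm long along its y, heads 54 mm across; origin under its middle. A bystander
- dumbbell_b: The other chrome mini dumbbell, same size. A bystander
Mind the look-alikes: they are no part of the job. Leave any yellow look-alike of the stand alone.

How it is judged:
On the way, in this order (a step that is already met when the one before it is completed fails the run):
1. the tester is held upright on the tile's ring with the plunger about half way in (distance between tester_tip and tile_mark below 0.012 m and angle between the z axis of tester and the z axis of tile_mark, either way round below 0.14 rad and angle between tester's own z axis and vertical below 1.2 rad and value of joint plunger between 0.003 and 0.013 m and contact force between tester and tile between 1.5 and 12 N and contact force between the fingers and tester above 2 N), for 0.6 s.
2. the tester is held square on the slant board's ring with the plunger about half way in (distance between tester_tip and slant_mark below 0.012 m and angle between the z axis of tester and the z axis of slant_mark, either way round below 0.14 rad and angle between tester's own z axis and vertical below 1.2 rad and value of joint plunger between 0.003 and 0.013 m and contact force between tester and slant between 1.5 and 12 N and contact force between the fingers and tester above 2 N), for 0.3 s.
At the end, for the whole second after the job is handed in: The gripper still holds the tester at rest: plunger tip inside the slant board's ring (within 12 mm of its centre), tester square to the sloping face within 8 degrees, plunger 3 to 13 mm in (of 16), pressing with 1.5 to 12 N, touching neither the stand nor the tile (all of step 2 and linear speed of tester below 0.03 m/s and contact force between tester and stand below 0.1 N and contact force between tester and tile below 0.1 N); the arm keeps its last pose, push and grip.
It fails at once if a bystander (mug or dumbbell) is pushed more than 30 mm (distance of any of mug, dumbbell_a, dumbbell_b from where it was at the start of the episode above 0.03 m).
It fails at once if the mug is tipped over (angle between mug's own z axis and vertical above 0.5 rad).
It fails at once if the tester is rammed into the tile or the slant board (over 35 N) (contact force between tester and tile above 35 N or contact force between tester and slant above 35 N).
It also fails if it takes over 54 s, if anything falls off the work surface, if the arm or the gripper's body presses on something with over 40 N, if the wrist force passes 120 N, or if a joint passes its speed limit or range.

## Working session

There is one attempt and no reset: what is moved stays moved. The work goes in short steps, Python scripts to look and compute and a tool call to move; the robot and the scene stay as the last step left them, time stands still between calls to the robot, and variables do not carry over. Pictures are saved under pics/ and viewed, at most 10 in all, crops included, and the job is handed in when it is done.

Besides the shell and the picture viewer there is one more tool, called after ">>>" as name([rows], argument=value, ...), one row to a line, values as JSON. send_rows: Moves the arm, as the interface text tells. Its arguments: {"type":"object","properties":{"steps":{"type":"array","items":{"type":"object","properties":{"translation":{"type":"array","items":{"type":"number"}},"delta_rot":{"type":"array","items":{"type":"number"}},"jaw":{"type":"number"}}}}},"required":["steps"]}

```bash
mkdir -p pics; ls; python3 - <<'E'
from plant import *
import cv2,numpy as np,pickle
for n in("side","top"):
    f=grab_frame(n); cv2.imwrite(f"pics/{n}0.png",f["pixels"]); pickle.dump(f,open(f"{n}0.pkl","wb"))
    R=cv2.Rodrigues(np.array(f["rvec"]))[0]; print(n,f["fx"],f["dist"],(-R.T@np.array(f["tvec"]).ravel()).round(3),R.round(2).tolist())
print(state())
E
```

```text
pics
side 554.3245454919477 [0.03077987 0.         0.         0.         0.        ] [0.257 0.653 0.865] [[-0.91, -0.41, 0.01], [-0.31, 0.67, -0.67], [0.27, -0.61, -0.74]]
top 540.743152206453 [-0.09681098  0.          0.          0.          0.        ] [ 0.441 -0.007  1.116] [[-0.01, -1.0, -0.03], [-0.99, 0.01, -0.13], [0.13, 0.03, -0.99]]
{'time': 0.1, 'joint_pos': array([ 1.17897016e+00,  5.33195744e-02,  1.61418419e+00,  8.91732961e-06,
        1.47601887e+00, -1.18985334e-01]), 'joint_vel': array([-2.98213020e-05,  4.28049096e-04, -1.79197259e-03,  2.19204019e-04,
        1.86800167e-03,  6.03282070e-04]), 'joint_efforts': array([ 2.15802015e-04, -3.94904959e+01, -3.71363354e+01, -8.19450543e-05,
        3.98740885e-03, -6.39597431e-06]), 'tool_pos': array([0.16819324, 0.60136873, 0.2441517 ]), 'tool_rot': array([-2.48086864e-04,  1.35998024e-01,  9.90708638e-01, -9.32563122e-04]), 'contact_force': array([ 0.10885454, -1.8714522 , -0.49828759]), 'ft_torque': array([ 0.01956705, -0.06219681, -0.04527802]), 'grasp_force': 0.0, 'gripper_width': 1.0023462086092079}
```

View pics/top0.png

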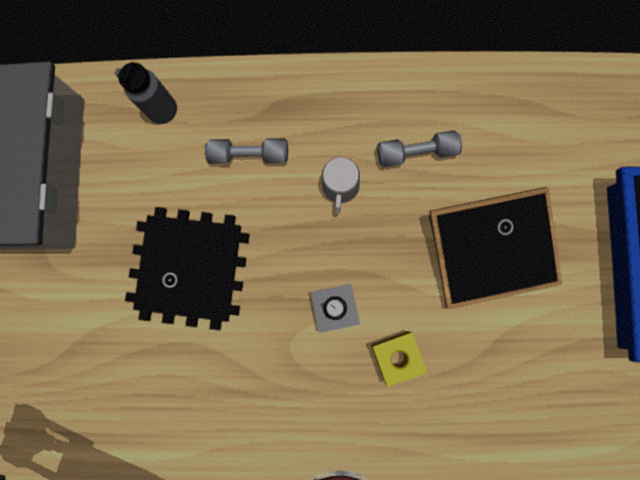

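View pics/side0.png

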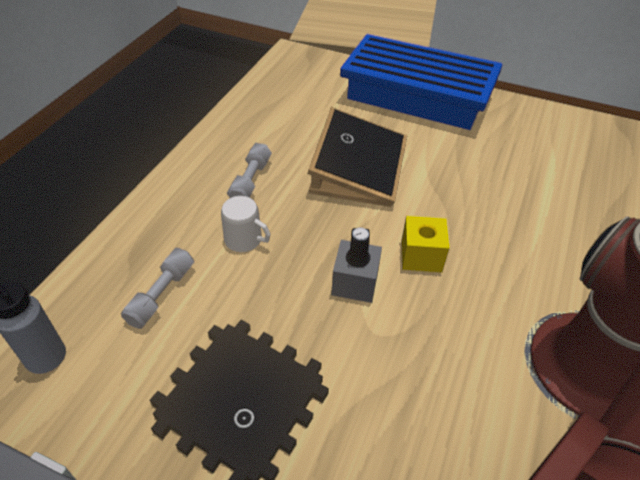

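Candidates for the tester: the grey stand with the black grip and white dial, top (335,308) and side (359,240). The yellow stand, top (400,360), is empty and is the look-alike. The dark bottle at (150,95) and the upside-down mug at (340,180) are bystanders. I choose the one in the grey stand.

The rings are at top (170,280) for the tile and (505,227) for the slant board.

```bash
cat > h.py <<'E'
import cv2,numpy as np,pickle
def cast(f,uv,z=None,plane=None):
    K=np.array([[f["fx"],0,f["cx"]],[0,f["fy"],f["cy"]],[0,0,1]]);R=cv2.Rodrigues(np.array(f["rvec"],float))[0];t=np.array(f["tvec"],float).ravel()
    u=cv2.undistortPoints(np.array(uv,float).reshape(-1,1,2),K,np.array(f["dist"],float)).reshape(-1,2)
    d=np.c_[u,np.ones(len(u))]@R; c=-R.T@t
    return c+d*((z-c[2])/d[:,2])[:,None]
def proj(f,P):
    K=np.array([[f["fx"],0,f["cx"]],[0,f["fy"],f["cy"]],[0,0,1]])
    return cv2.projectPoints(np.array(P,float).reshape(-1,1,3),np.array(f["rvec"],float),np.array(f["tvec"],float),K,np.array(f["dist"],float))[0].reshape(-1,2)
def blob(m,box):
    x0,y0,x1,y1=box; mm=np.zeros_like(m); mm[y0:y1,x0:x1]=m[y0:y1,x0:x1]
    cs,_=cv2.findContours(mm,cv2.RETR_EXTERNAL,cv2.CHAIN_APPROX_NONE); return max(cs,key=cv2.contourArea)
E
python3 - <<'E'
from h import *
T=pickle.load(open("top0.pkl","rb"));S=pickle.load(open("side0.pkl","rb"))
for f,n,bt,bs,bd in((T,'top',(155,265,185,295),(490,212,520,242),(322,295,348,322)),(S,'side',(228,402,262,434),(335,128,360,148),(345,222,376,244))):
    g=cv2.cvtColor(f["pixels"],cv2.COLOR_BGR2GRAY); m=(g>75).astype(np.uint8)*255
    for b,z,nm in((bt,.02,'tile'),(bs,.07,'slant'),(bd,.144,'dial')):
        mm=m if nm!='dial' else ((g>110)*255).astype(np.uint8)
        c=blob(mm,b); (u,v),_,_=cv2.fitEllipse(cv2.convexHull(c)); print(n,nm,round(u,1),round(v,1),cv2.boundingRect(c),cast(f,[[u,v]],z)[0].round(4))
g=cv2.cvtColor(T["pixels"],cv2.COLOR_BGR2GRAY)
# stand top outline (grey, low saturation)
hsv=cv2.cvtColor(T["pixels"],cv2.COLOR_BGR2HSV)
m=((hsv[...,1]<50)&(g>50)).astype(np.uint8)*255
c=blob(m,(300,280,370,340)); r=cv2.boxPoints(cv2.minAreaRect(c)); P=cast(T,r,.075); e=P[1]-P[0]; print('stand',r.round(1).tolist(),P.mean(0).round(4),np.degrees(np.arctan2(e[1],e[0])),np.linalg.norm(np.diff(P,axis=0),axis=1))
# slant black face & tile body
mk=(g<45).astype(np.uint8)*255
mk=cv2.morphologyEx(mk,cv2.MORPH_CLOSE,np.ones((25,25)))
for b,z,nm in(((425,185,562,308),.055,'slant'),((120,200,255,335),.02,'tile')):
    mm=mk
    if nm=='tile': mm=cv2.morphologyEx((g<45).astype(np.uint8)*255,cv2.MORPH_CLOSE,np.ones((9,9)))
    if nm=='tile': mm=cv2.morphologyEx(mm,cv2.MORPH_OPEN,np.ones((25,25)))
    else: mm=(g<45).astype(np.uint8)*255
    c=blob(mm,b); q=cv2.approxPolyDP(cv2.convexHull(c),10,True).reshape(-1,2) ; r=cv2.boxPoints(cv2.minAreaRect(c))
    P=cast(T,r,z); print(nm,q.tolist(),r.round(1).tolist(),P.round(3).tolist())
    for i in range(len(q)):
        a,b2=cast(T,[q[i],q[(i+1)%len(q)]],z); e=b2-a; print('  edge',np.degrees(np.arctan2(e[1],e[0])).round(1),np.linalg.norm(e).round(3))
a=cv2.resize(T["pixels"][280:340,300:370],(560,480),interpolation=cv2.INTER_CUBIC)
b=cv2.resize(S["pixels"][220:310,325:390],(240*65//65+100,480),interpolation=cv2.INTER_CUBIC)
o=np.hstack([a,b])[:, :800]; cv2.imwrite("pics/crop.png",cv2.convertScaleAbs(o,alpha=1.6))
E
```

```text
top tile 169.4 279.7 (162, 273, 16, 15) [0.5038 0.3445 0.02  ]
top slant 505.1 226.6 (498, 219, 15, 16) [ 0.5983 -0.3319  0.07  ]
top dial 334.5 307.5 (327, 300, 16, 16) [0.4445 0.0036 0.144 ]
side tile 243.7 417.7 (234, 408, 21, 20) [0.5007 0.3434 0.02  ]
side slant 346.9 137.9 (341, 133, 13, 11) [ 0.5948 -0.3321  0.07  ]
side dial 360.2 232.0 (345, 222, 31, 22) [0.4425 0.0009 0.144 ]
stand [[310.0, 291.79998779296875], [350.8999938964844, 283.20001220703125], [359.5, 324.0], [318.6000061035156, 332.6000061035156]] [0.4441 0.0039 0.075 ] -78.67184576644908 [0.08027909 0.07935371 0.07962498]
slant [[544, 194], [556, 280], [452, 302], [437, 216]] [[434.0, 215.8000030517578], [544.2000122070312, 193.0], [562.2000122070312, 280.1000061035156], [452.0, 302.8999938964844]] [[0.624, -0.195, 0.055], [0.668, -0.42, 0.055], [0.493, -0.446, 0.055], [0.451, -0.225, 0.055]]
  edge -175.5 0.174
  edge 100.8 0.212
  edge 7.9 0.172
  edge -79.0 0.223
tile [[147, 218], [237, 226], [228, 318], [139, 312]] [[132.3000030517578, 312.20001220703125], [143.10000610351562, 213.10000610351562], [241.60000610351562, 223.8000030517578], [230.8000030517578, 322.8999938964844]] [[0.437, 0.421, 0.02], [0.644, 0.405, 0.02], [0.618, 0.195, 0.02], [0.415, 0.215, 0.02]]
  edge -95.9 0.193
  edge 175.0 0.189
  edge 86.2 0.186
  edge -3.2 0.196
```

View pics/crop.png

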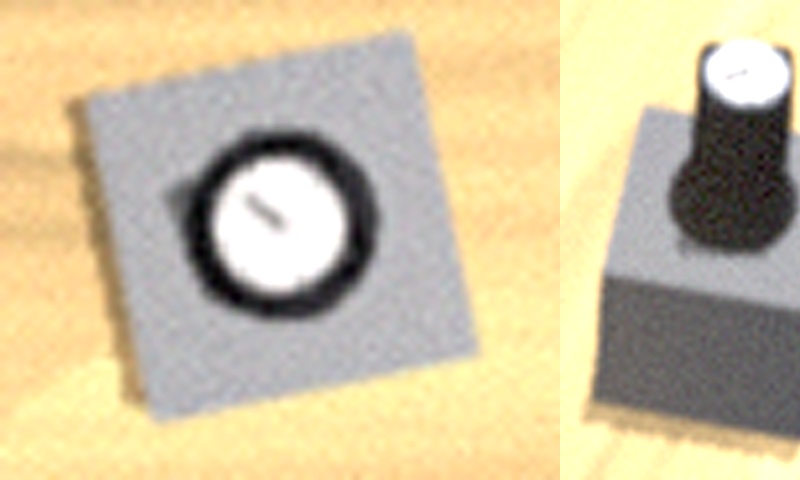

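```bash
cat >> h.py <<'E'
from scipy.spatial.transform import Rotation as Ro
def delta(s,pos,yaw_y,tilt=0,tyaw=0):
    """tool-frame cm shift / rotvec to the pose: tool z down, tool y at yaw_y deg, then tilted by tilt deg about the level axis tyaw+90"""
    y=np.radians(yaw_y); Y=np.array([np.cos(y),np.sin(y),0]);Z=np.array([0,0,-1.])
    R=Ro.from_matrix(np.c_[np.cross(Y,Z),Y,Z])
    a=np.radians(tyaw+90); R=Ro.from_rotvec(np.radians(-tilt)*np.array([np.cos(a),np.sin(a),0]))*R
    w,x,yy,z=s["tool_rot"]; C=Ro.from_quat([x,yy,z,w])
    return (C.inv().apply(np.array(pos)-s["tool_pos"])*100).round(2),(C.inv()*R).as_rotvec().round(3)
E
python3 - <<'E'
from h import *
from plant import *
S=pickle.load(open("side0.pkl","rb"));T=pickle.load(open("top0.pkl","rb"))
g=lambda I:(255*np.clip(I/110.,0,1)**.45).astype(np.uint8)
a=cv2.resize(g(S["pixels"][220:275,335:385].astype(float)),(400,440),interpolation=cv2.INTER_CUBIC)
b=cv2.resize(g(T["pixels"][290:325,317:352].astype(float)),(400,440),interpolation=cv2.INTER_CUBIC)
cv2.imwrite("pics/grip.png",np.hstack([a,b]))
for y in(74.4,101.3,11.3): print(y,delta(state(),[.4435,.002,.25],y))
for y in(0,11,25,40): print(y,[tuple(p) for p in (proj(S,[[.4435+.0226*np.cos(np.radians(y+45+90*k)),.002+.0226*np.sin(np.radians(y+45+90*k)),.142] for k in range(4)])-[335,220]).dot(8).round(0)])
E
```

```text
74.4 (array([-42.66, -50.3 ,  -0.5 ]), array([-0.002, -0.   , -0.001]))
101.3 (array([-42.66, -50.3 ,  -0.5 ]), array([-0.002, -0.001, -0.47 ]))
11.3 (array([-42.66, -50.3 ,  -0.5 ]), array([-2.000e-03,  1.000e-03,  1.101e+00]))
0 [(np.float64(102.0), np.float64(130.0)), (np.float64(238.0), np.float64(175.0)), (np.float64(288.0), np.float64(78.0)), (np.float64(154.0), np.float64(35.0))]
11 [(np.float64(112.0), np.float64(143.0)), (np.float64(255.0), np.float64(169.0)), (np.float64(278.0), np.float64(66.0)), (np.float64(137.0), np.float64(41.0))]
25 [(np.float64(128.0), np.float64(158.0)), (np.float64(274.0), np.float64(157.0)), (np.float64(261.0), np.float64(52.0)), (np.float64(119.0), np.float64(52.0))]
40 [(np.float64(151.0), np.float64(170.0)), (np.float64(288.0), np.float64(141.0)), (np.float64(239.0), np.float64(40.0)), (np.float64(104.0), np.float64(67.0))]
```

View pics/grip.png

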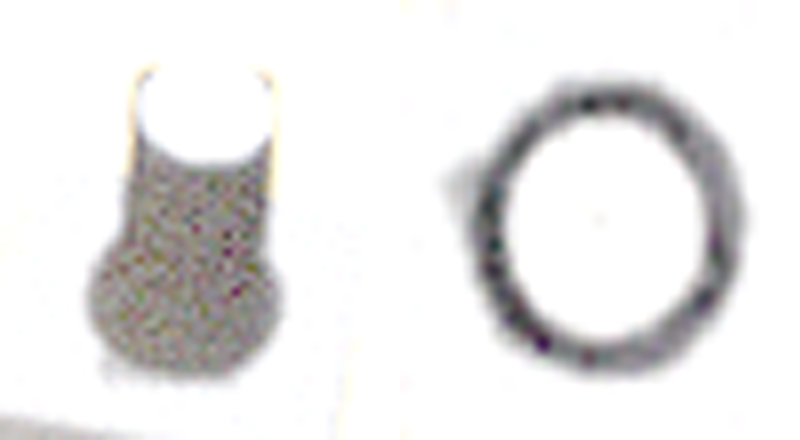

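The crop shows the grip almost square-on to the side camera (back edge level at y≈65, width about 17 px). The tester yaw is therefore about 25°, not the stand's 11°. I'll go above it with tool y at 25°.

>>> send_rows([
  {"translation": [-2.0,-2.4,0],"delta_rot": [0,0,0.06],"jaw": 8.5},
  {"translation": [-5,-6,0],"delta_rot": [0,0,0.18],"jaw": 8.5},
  {"translation": [-8,-9.4,0],"delta_rot": [0,0,0.3],"jaw": 8.5},
  {"translation": [-11,-13,0],"delta_rot": [0,0,0.42],"jaw": 8.5},
  {"translation": [-14,-16.5,0],"delta_rot": [0,0,0.54],"jaw": 8.5},
  {"translation": [-17,-20,0],"delta_rot": [0,0,0.66],"jaw": 8.5},
  {"translation": [-20,-23.6,0],"delta_rot": [0,0,0.78],"jaw": 8.5},
  {"translation": [-23,-27.1,0],"delta_rot": [0,0,0.862],"jaw": 8.5},
])

```text
time: 0.9
tool_pos: [0.3169, 0.2771, 0.2449]
tool_rot: [0.0, 0.539, 0.842, -0.0]
contact_force: [1.3, 0.5, 0.5]
gripper_width: 0.993
grasp_force: 0.0
```

```bash
python3 -c "
from h import *;from plant import *
s=state();print(s['tool_pos'],s['joint_pos'].round(2),delta(s,[.4435,.002,.22],25))"
```

```text
[0.31691275 0.27712046 0.24487359] [ 0.54 -0.47  2.06 -0.    1.55  0.11] (array([-30.28,  -0.04,   2.49]), array([-0.   ,  0.   , -0.004]))
```

>>> send_rows([
  {"translation": [-3.0,0,0],"delta_rot": [0,0,0],"jaw": 8.5},
  {"translation": [-7.5,0,0.3],"delta_rot": [0,0,0],"jaw": 8.5},
  {"translation": [-12,0,0.8],"delta_rot": [0,0,0],"jaw": 8.5},
  {"translation": [-16.5,0,1.2],"delta_rot": [0,0,0],"jaw": 8.5},
  {"translation": [-21,0,1.6],"delta_rot": [0,0,0],"jaw": 8.5},
  {"translation": [-25.5,0,2.0],"delta_rot": [0,0,0],"jaw": 8.5},
  {"translation": [-28.5,0,2.3],"delta_rot": [0,0,0],"jaw": 8.5},
  {"translation": [-30.3,0,2.5],"delta_rot": [0,0,0],"jaw": 8.5},
])

```text
time: 1.7
tool_pos: [0.445, 0.002, 0.2195]
tool_rot: [-0.0, 0.539, 0.843, -0.0]
contact_force: [-0.7, -0.3, -1.2]
gripper_width: 0.995
grasp_force: 0.0
```

```bash
python3 -c "
from h import *;from plant import *
s=state();print(s['tool_pos'],s['joint_pos'].round(2),s['contact_force'],delta(s,[.4435,.002,.11],25))
f=grab_frame('side');cv2.imwrite('pics/s1.png',cv2.resize(cv2.convertScaleAbs(f['pixels'][120:320,240:500],alpha=1.5),(780,600)))"
```

```text
[0.44503191 0.00204177 0.21953557] [-0.16 -0.39  2.04 -0.    1.49 -0.6 ] [-0.65832774 -0.25047922 -1.23575925] (array([ 0.06, -0.13, 10.95]), array([-0.001, -0.   , -0.003]))
```

View pics/s1.png

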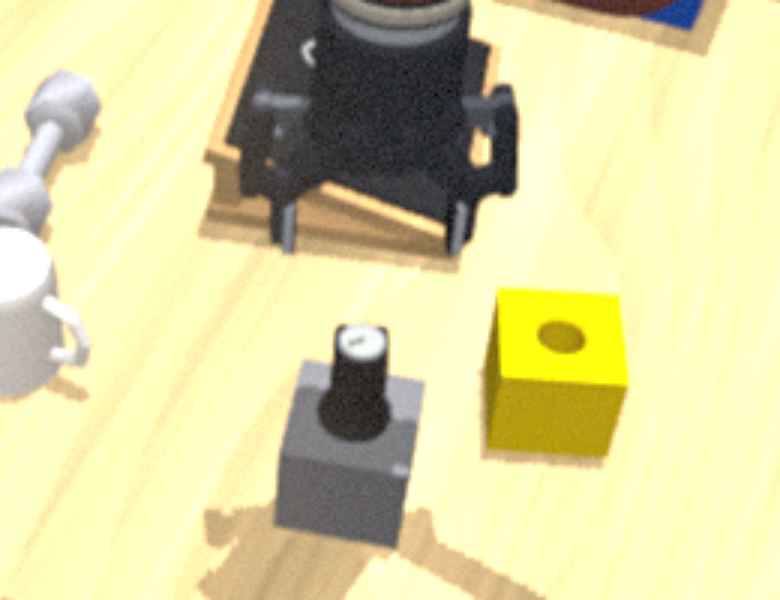

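The open jaws straddle the tester: fingertips at (283,240) and (460,240) in the crop, tester dial at (360,343), with the grip faces parallel to the pads. I'll descend.

>>> send_rows([
  {"translation": [0,0,1.0],"delta_rot": [0,0,0],"jaw": 8.5},
  {"translation": [0,-0.1,2.7],"delta_rot": [0,0,0],"jaw": 8.5},
  {"translation": [0,-0.1,4.5],"delta_rot": [0,0,0],"jaw": 8.5},
  {"translation": [0,-0.1,6.3],"delta_rot": [0,0,0],"jaw": 8.5},
  {"translation": [0,-0.1,8.0],"delta_rot": [0,0,0],"jaw": 8.5},
  {"translation": [0,-0.1,9.5],"delta_rot": [0,0,0],"jaw": 8.5},
  {"translation": [0,-0.1,10.5],"delta_rot": [0,0,0],"jaw": 8.5},
  {"translation": [0,-0.1,10.9],"delta_rot": [0,0,0],"jaw": 8.5},
])

```text
time: 2.55
tool_pos: [0.4427, 0.0048, 0.1096]
tool_rot: [-0.001, 0.537, 0.844, -0.0]
contact_force: [0.4, 0.6, -0.2]
gripper_width: 0.994
grasp_force: 0.0
```

>>> send_rows([
  {"translation": [0,0,0],"delta_rot": [0,0,0],"jaw": 6},
  {"translation": [0,0,0],"delta_rot": [0,0,0],"jaw": 5},
  {"translation": [0,0,0],"delta_rot": [0,0,0],"jaw": 4},
  {"translation": [0,0,0],"delta_rot": [0,0,0],"jaw": 3.2},
  {"translation": [0,0,0],"delta_rot": [0,0,0],"jaw": 2.5},
  {"translation": [0,0,0],"delta_rot": [0,0,0],"jaw": 2},
  {"translation": [0,0,0],"delta_rot": [0,0,0],"jaw": 2},
  {"translation": [0,0,0],"delta_rot": [0,0,0],"jaw": 2},
])

```text
time: 3.35
tool_pos: [0.4445, 0.0037, 0.1123]
tool_rot: [0.001, 0.537, 0.843, 0.0]
contact_force: [-0.9, 0.3, 5.1]
gripper_width: 0.371
grasp_force: 59.8
```

>>> send_rows([
  {"translation": [0,0,0],"delta_rot": [0,0,0],"jaw": 2},
  {"translation": [0,0,0],"delta_rot": [0,0,0],"jaw": 2},
  {"translation": [0,0,0],"delta_rot": [0,0,0],"jaw": 2},
  {"translation": [0,0,0],"delta_rot": [0,0,0],"jaw": 2},
  {"translation": [0,0,0],"delta_rot": [0,0,0],"jaw": 2},
  {"translation": [0,0,0],"delta_rot": [0,0,0],"jaw": 2},
  {"translation": [0,0,0],"delta_rot": [0,0,0],"jaw": 2},
  {"translation": [0,0,0],"delta_rot": [0,0,0],"jaw": 2},
])

```text
time: 4.15
tool_pos: [0.4446, 0.0037, 0.1123]
tool_rot: [0.001, 0.537, 0.843, 0.0]
contact_force: [-2.0, -0.0, 5.4]
gripper_width: 0.368
grasp_force: 59.8
```

>>> send_rows([
  {"translation": [0,0,-0.8],"delta_rot": [0,0,0],"jaw": 2},
  {"translation": [0,0,-2],"delta_rot": [0,0,0],"jaw": 2},
  {"translation": [0,0,-3.5],"delta_rot": [0,0,0],"jaw": 2},
  {"translation": [0,0,-5.2],"delta_rot": [0,0,0],"jaw": 2},
  {"translation": [0,0,-7],"delta_rot": [0,0,0],"jaw": 2},
  {"translation": [0,0,-8.8],"delta_rot": [0,0,0],"jaw": 2},
  {"translation": [0,0,-10.2],"delta_rot": [0,0,0],"jaw": 2},
  {"translation": [0,0,-11],"delta_rot": [0,0,0],"jaw": 2},
])

```text
time: 4.95
tool_pos: [0.4443, 0.0038, 0.223]
tool_rot: [0.001, 0.537, 0.843, 0.0]
contact_force: [-0.3, 0.1, -1.4]
gripper_width: 0.368
grasp_force: 59.3
```

```bash
python3 -c "
from h import *;from plant import *
s=state();print(s['tool_pos'],s['contact_force'],s['grasp_force'],s['gripper_width'],delta(s,[.502,.344,.17],25))
f=grab_frame('side');p=proj(f,[s['tool_pos']])[0];print(p)
x,y=p.astype(int);cv2.imwrite('pics/s2.png',cv2.resize(cv2.convertScaleAbs(f['pixels'][y-60:y+90,x-75:x+75],alpha=1.8),(600,600)))"
```

```text
[0.44433002 0.00381382 0.22300411] [-0.33949636  0.05027544 -1.35954342] 59.30377542972565 0.3683886248270556 (array([28.41, 19.59,  5.3 ]), array([ 0.002,  0.001, -0.   ]))
[362.34218733 200.58411828]
```

View pics/s2.png

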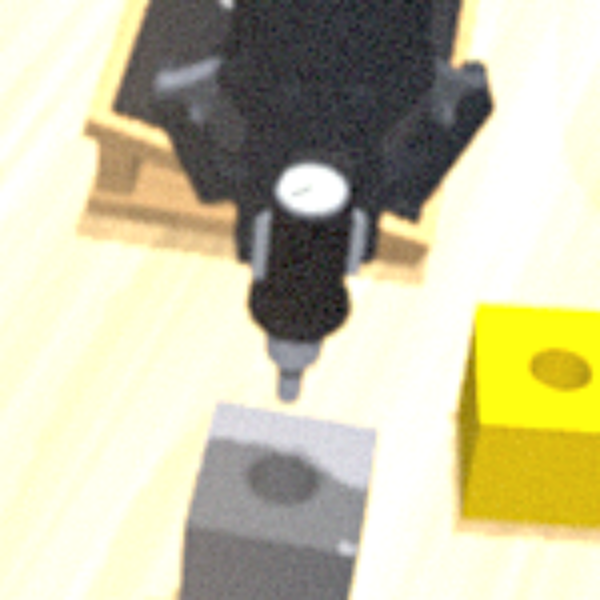

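The tester is held square between the pads with the plunger out below, tip at (288,395), clear of the stand. On to the tile.

>>> send_rows([
  {"translation": [2,1.4,0],"delta_rot": [0,0,0],"jaw": 2},
  {"translation": [5.5,3.8,0],"delta_rot": [0,0,0],"jaw": 2},
  {"translation": [9.3,6.4,0],"delta_rot": [0,0,0],"jaw": 2},
  {"translation": [13.1,9.0,0],"delta_rot": [0,0,0],"jaw": 2},
  {"translation": [16.9,11.6,0],"delta_rot": [0,0,0],"jaw": 2},
  {"translation": [20.7,14.2,0],"delta_rot": [0,0,0],"jaw": 2},
  {"translation": [24.0,16.5,0.8],"delta_rot": [0,0,0],"jaw": 2},
  {"translation": [26.5,18.2,2],"delta_rot": [0,0,0],"jaw": 2},
])

```text
time: 5.8
tool_pos: [0.497, 0.3235, 0.2009]
tool_rot: [-0.0, 0.537, 0.844, 0.0]
contact_force: [-0.5, -0.9, -1.6]
gripper_width: 0.37
grasp_force: 59.7
```

>>> send_rows([
  {"translation": [1.2,0.9,1.2],"delta_rot": [0,0,0],"jaw": 2},
  {"translation": [1.9,1.4,2.4],"delta_rot": [0,0,0],"jaw": 2},
  {"translation": [1.9,1.4,3.6],"delta_rot": [0,0,0],"jaw": 2},
  {"translation": [1.9,1.4,4.6],"delta_rot": [0,0,0],"jaw": 2},
  {"translation": [1.9,1.4,5.4],"delta_rot": [0,0,0],"jaw": 2},
  {"translation": [1.9,1.4,5.8],"delta_rot": [0,0,0],"jaw": 2},
  {"translation": [1.9,1.4,5.8],"delta_rot": [0,0,0],"jaw": 2},
  {"translation": [1.9,1.4,5.8],"delta_rot": [0,0,0],"jaw": 2},
])

```text
time: 6.6
tool_pos: [0.502, 0.3439, 0.1439]
tool_rot: [0.0, 0.538, 0.843, 0.0]
contact_force: [-1.4, -0.6, -1.7]
gripper_width: 0.37
grasp_force: 59.7
```

```bash
python3 -c "
from h import *;from plant import *
s=state();print(s['tool_pos'],s['contact_force'],delta(s,[.502,.344,.117],25))
f=grab_frame('side');g=grab_frame('top');pickle.dump((f,g,s),open('t1.pkl','wb'))
w,x,y,z=s['tool_rot'];R=Ro.from_quat([x,y,z,w]);print('axis',R.apply([0,0,1]))
tip=s['tool_pos']+R.apply([0,0,.097]);p=proj(f,[s['tool_pos'],tip,[.502,.344,.02]]);print(p-[p[1][0].astype(int)-75,p[1][1].astype(int)-90])
x,y=p[1].astype(int);c=cv2.convertScaleAbs(f['pixels'][y-90:y+60,x-75:x+75],alpha=2.2);cv2.imwrite('pics/s3.png',cv2.resize(c,(600,600)))"
```

```text
[0.50202057 0.34387613 0.14392157] [-1.44308407 -0.62274607 -1.71698266] (array([0.01, 0.  , 2.69]), array([ 0.001, -0.   , -0.001]))
axis [ 9.10245032e-04  4.29889695e-04 -9.99999493e-01]
[[70.07736067 59.68164621]
 [75.42068254 90.06475542]
 [76.80129981 97.70549412]]
```

View pics/s3.png

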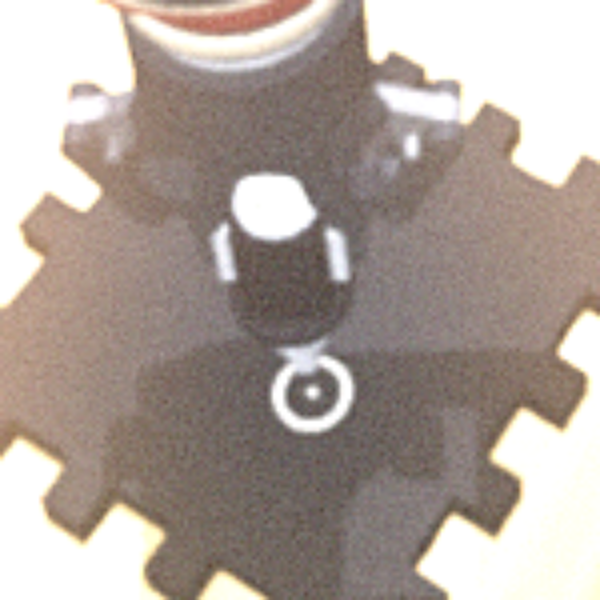

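The tip is at about (303,365) and the ring centre at (313,391), in line with the predictions. I'll press.

>>> send_rows([
  {"translation": [0,0,0.7],"delta_rot": [0,0,0],"jaw": 2},
  {"translation": [0,0,1.4],"delta_rot": [0,0,0],"jaw": 2},
  {"translation": [0,0,2.0],"delta_rot": [0,0,0],"jaw": 2},
  {"translation": [0,0,2.4],"delta_rot": [0,0,0],"jaw": 2},
  {"translation": [0,0,2.7],"delta_rot": [0,0,0],"jaw": 2},
  {"translation": [0,0,3.0],"delta_rot": [0,0,0],"jaw": 2},
  {"translation": [0,0,3.2],"delta_rot": [0,0,0],"jaw": 2},
  {"translation": [0,0,3.2],"delta_rot": [0,0,0],"jaw": 2},
])

```text
time: 7.5
tool_pos: [0.5017, 0.344, 0.1116]
tool_rot: [-0.0, 0.537, 0.843, -0.0]
contact_force: [-2.4, -1.7, 2.6]
gripper_width: 0.367
grasp_force: 60.2
```

Force rose 4.3 N, so the plunger is about 5.5 mm in, which agrees with the height. 2 mm more, then hold.

>>> send_rows([
  {"translation": [0,0,0.1],"delta_rot": [0,0,0],"jaw": 2},
  {"translation": [0,0,0.2],"delta_rot": [0,0,0],"jaw": 2},
  {"translation": [0,0,0.2],"delta_rot": [0,0,0],"jaw": 2},
  {"translation": [0,0,0.2],"delta_rot": [0,0,0],"jaw": 2},
  {"translation": [0,0,0.2],"delta_rot": [0,0,0],"jaw": 2},
  {"translation": [0,0,0.2],"delta_rot": [0,0,0],"jaw": 2},
  {"translation": [0,0,0.2],"delta_rot": [0,0,0],"jaw": 2},
  {"translation": [0,0,0.2],"delta_rot": [0,0,0],"jaw": 2},
])

```text
time: 8.3
tool_pos: [0.5018, 0.3442, 0.1095]
tool_rot: [0.0, 0.537, 0.843, 0.0]
contact_force: [-0.9, -0.6, 2.9]
gripper_width: 0.367
grasp_force: 60.3
```

>>> send_rows([
  {"translation": [0,0,0],"delta_rot": [0,0,0],"jaw": 2},
  {"translation": [0,0,0],"delta_rot": [0,0,0],"jaw": 2},
  {"translation": [0,0,0],"delta_rot": [0,0,0],"jaw": 2},
  {"translation": [0,0,0],"delta_rot": [0,0,0],"jaw": 2},
  {"translation": [0,0,0],"delta_rot": [0,0,0],"jaw": 2},
  {"translation": [0,0,0],"delta_rot": [0,0,0],"jaw": 2},
  {"translation": [0,0,0],"delta_rot": [0,0,0],"jaw": 2},
  {"translation": [0,0,0],"delta_rot": [0,0,0],"jaw": 2},
])

```text
time: 9.1
tool_pos: [0.5018, 0.3441, 0.1094]
tool_rot: [0.0, 0.537, 0.843, 0.0]
contact_force: [-0.6, -0.2, 3.5]
gripper_width: 0.369
grasp_force: 60.3
```

```bash
python3 -c "
from h import *;from plant import *
s=state();print(s['tool_pos'],s['contact_force'])
f=grab_frame('side')
p=proj(f,[[.502,.344,.02]])[0].astype(int);x,y=p
c=cv2.convertScaleAbs(f['pixels'][y-50:y+25,x-38:x+37],alpha=2.2);cv2.imwrite('pics/s4.png',cv2.resize(c,(600,600),interpolation=cv2.INTER_CUBIC))"
```

```text
[0.50175803 0.34411921 0.10936768] [-0.6039495  -0.19874032  3.53244523]
```

View pics/s4.png

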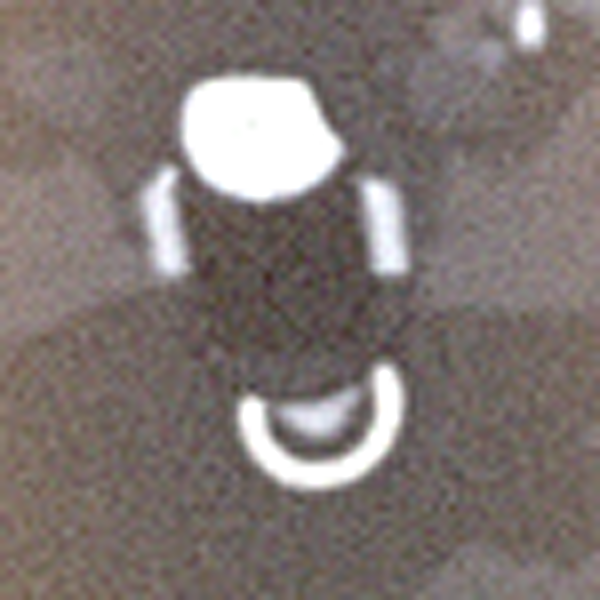

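The ring (centre about (320,407)) is concentric with the nose, and the plunger stayed about 7.6 mm in for over 1.2 s. I'll lift and go to the slant board.

>>> send_rows([
  {"translation": [0,0,-0.5],"delta_rot": [0,0,0],"jaw": 2},
  {"translation": [0,0,-1.5],"delta_rot": [0,0,0],"jaw": 2},
  {"translation": [0,0,-3],"delta_rot": [0,0,0],"jaw": 2},
  {"translation": [0,0,-5],"delta_rot": [0,0,0],"jaw": 2},
  {"translation": [0,0,-7.5],"delta_rot": [0,0,0],"jaw": 2},
  {"translation": [0,0,-10],"delta_rot": [0,0,0],"jaw": 2},
  {"translation": [0,0,-12],"delta_rot": [0,0,0],"jaw": 2},
  {"translation": [0,0,-12.8],"delta_rot": [0,0,0],"jaw": 2},
])

```text
time: 9.95
tool_pos: [0.5025, 0.3445, 0.2408]
tool_rot: [0.001, 0.537, 0.843, 0.002]
contact_force: [-0.4, 0.4, -0.7]
gripper_width: 0.369
grasp_force: 59.8
```

```bash
cat >> h.py <<'E'
def slant(s,clear,yaw=10.9,m=(.5965,-.332,.07)):
    a=np.radians(15);b=np.radians(yaw);n=np.array([-np.sin(a)*np.cos(b),-np.sin(a)*np.sin(b),np.cos(a)])
    return delta(s,np.array(m)+n*(.097+clear),25,15,yaw),n
E
python3 -c "
from h import *;from plant import *
s=state();print(s['tool_pos'],s['contact_force'],slant(s,.04))
T=pickle.load(open('top0.pkl','rb'));print(cast(T,[[340,180]],.09),cast(T,[[337,210]],.06))"
```

```text
[0.50247795 0.3444606  0.24080594] [-0.43410811  0.38041919 -0.71859132] ((array([-64.43, -23.5 ,   3.74]), array([-0.25 , -0.064, -0.   ])), array([-0.25414962, -0.0489415 ,  0.96592583]))
[[ 0.69055556 -0.00905996  0.09      ]] [[ 0.63695071 -0.00242092  0.06      ]]
```

>>> send_rows([
  {"translation": [-2.0,-0.7,0],"delta_rot": [0,0,0],"jaw": 2},
  {"translation": [-5.5,-2.0,0],"delta_rot": [0,0,0],"jaw": 2},
  {"translation": [-9.5,-3.5,0],"delta_rot": [0,0,0],"jaw": 2},
  {"translation": [-13.5,-4.9,0],"delta_rot": [0,0,0],"jaw": 2},
  {"translation": [-17.5,-6.4,0],"delta_rot": [0,0,0],"jaw": 2},
  {"translation": [-21.5,-7.8,0],"delta_rot": [0,0,0],"jaw": 2},
  {"translation": [-25.5,-9.3,0],"delta_rot": [0,0,0],"jaw": 2},
  {"translation": [-29.5,-10.8,0],"delta_rot": [0,0,0],"jaw": 2},
])

```text
time: 10.75
tool_pos: [0.5276, 0.0294, 0.2367]
tool_rot: [-0.001, 0.537, 0.843, -0.0]
contact_force: [1.4, 0.3, -2.1]
gripper_width: 0.367
grasp_force: 59.8
```

>>> send_rows([
  {"translation": [-4,-1.5,0],"delta_rot": [-0.03,-0.008,0],"jaw": 2},
  {"translation": [-8,-3,0],"delta_rot": [-0.06,-0.016,0],"jaw": 2},
  {"translation": [-12,-4.4,0],"delta_rot": [-0.1,-0.025,0],"jaw": 2},
  {"translation": [-16,-5.9,0],"delta_rot": [-0.13,-0.032,0],"jaw": 2},
  {"translation": [-20,-7.4,0],"delta_rot": [-0.16,-0.04,0],"jaw": 2},
  {"translation": [-24,-8.8,0],"delta_rot": [-0.19,-0.048,0],"jaw": 2},
  {"translation": [-28,-10.3,0],"delta_rot": [-0.22,-0.056,0],"jaw": 2},
  {"translation": [-31.5,-11.6,0],"delta_rot": [-0.25,-0.064,0],"jaw": 2},
])

```text
time: 11.55
tool_pos: [0.5554, -0.3053, 0.2365]
tool_rot: [0.094, 0.533, 0.836, 0.088]
contact_force: [1.1, -0.3, -2.1]
gripper_width: 0.373
grasp_force: 59.7
```

```bash
python3 -c "
from h import *;from plant import *
s=state();print(s['tool_pos'],s['contact_force'],s['joint_pos'].round(2),slant(s,.025))"
```

```text
[ 0.55538562 -0.30530576  0.2364503 ] [ 1.08829412 -0.32808876 -2.09386564] [-0.7  -0.03  1.73  0.21  1.29 -1.18] ((array([-3.08, -1.67,  4.8 ]), array([-0.004, -0.   , -0.001])), array([-0.25414962, -0.0489415 ,  0.96592583]))
```

>>> send_rows([
  {"translation": [-1,-0.6,0.4],"delta_rot": [-0.002,0,0],"jaw": 2},
  {"translation": [-2.2,-1.2,1.2],"delta_rot": [-0.004,0,0],"jaw": 2},
  {"translation": [-3.0,-1.7,2.2],"delta_rot": [-0.004,0,0],"jaw": 2},
  {"translation": [-3.1,-1.7,3.2],"delta_rot": [-0.004,0,0],"jaw": 2},
  {"translation": [-3.1,-1.7,4.1],"delta_rot": [-0.004,0,0],"jaw": 2},
  {"translation": [-3.1,-1.7,4.8],"delta_rot": [-0.004,0,0],"jaw": 2},
  {"translation": [-3.1,-1.7,4.8],"delta_rot": [-0.004,0,0],"jaw": 2},
  {"translation": [-3.1,-1.7,4.8],"delta_rot": [-0.004,0,0],"jaw": 2},
])

```text
time: 12.35
tool_pos: [0.5665, -0.3358, 0.1886]
tool_rot: [0.095, 0.532, 0.836, 0.09]
contact_force: [-0.5, 0.1, -1.8]
gripper_width: 0.365
grasp_force: 59.8
```

```bash
python3 -c "
from h import *;from plant import *
s=state();print(s['tool_pos'],s['contact_force'],slant(s,0)[0])
f=grab_frame('side')
w,x,y,z=s['tool_rot'];R=Ro.from_quat([x,y,z,w])
p=proj(f,[s['tool_pos']+R.apply([0,0,.097]),[.5965,-.332,.07]]);x,y=p[1].astype(int);print((p-[x-38,y-50])*8)
c=cv2.convertScaleAbs(f['pixels'][y-50:y+25,x-38:x+37],alpha=2.2);cv2.imwrite('pics/s5.png',cv2.resize(c,(600,600),interpolation=cv2.INTER_CUBIC))"
```

```text
[ 0.56646776 -0.33582882  0.18862622] [-0.49400143  0.11935502 -1.77016523] (array([-0.15, -0.19,  2.54]), array([ 0.   , -0.   ,  0.001]))
[[327.27660944 342.00069859]
 [305.6660208  406.01683389]]
```

View pics/s5.png

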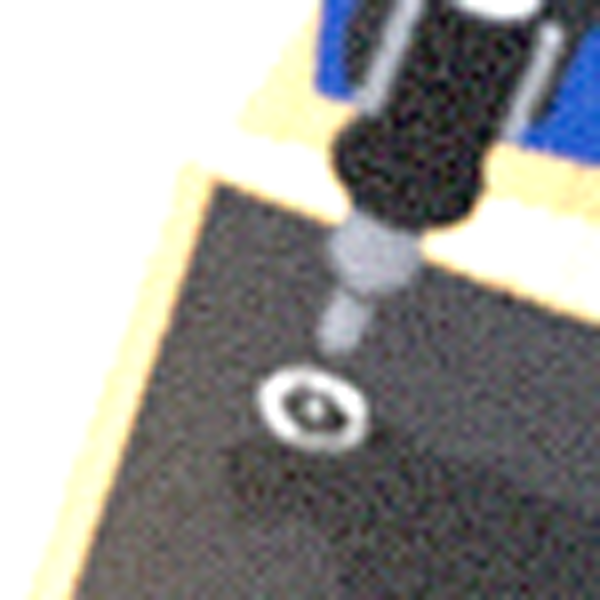

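The tip is at (335,350), the ring centre at (314,408), and both match the predictions within about 1 px. I'll press along the tool axis.

>>> send_rows([
  {"translation": [-0.15,-0.15,0.6],"delta_rot": [0,0,0],"jaw": 2},
  {"translation": [-0.15,-0.2,1.3],"delta_rot": [0,0,0],"jaw": 2},
  {"translation": [-0.15,-0.2,1.8],"delta_rot": [0,0,0],"jaw": 2},
  {"translation": [-0.15,-0.2,2.2],"delta_rot": [0,0,0],"jaw": 2},
  {"translation": [-0.15,-0.2,2.5],"delta_rot": [0,0,0],"jaw": 2},
  {"translation": [-0.15,-0.2,2.8],"delta_rot": [0,0,0],"jaw": 2},
  {"translation": [-0.15,-0.2,3.1],"delta_rot": [0,0,0],"jaw": 2},
  {"translation": [-0.15,-0.2,3.1],"delta_rot": [0,0,0],"jaw": 2},
])

```text
time: 13.2
tool_pos: [0.5729, -0.3372, 0.1584]
tool_rot: [0.095, 0.533, 0.836, 0.09]
contact_force: [-4.4, -0.6, 2.4]
gripper_width: 0.369
grasp_force: 60.2
```

```bash
python3 -c "
from h import *;from plant import *
s=state();d,n=slant(s,0);print(s['tool_pos'],s['contact_force'],s['contact_force']@n,d)"
```

```text
[ 0.57287646 -0.33717094  0.15840615] [-4.38517873 -0.64151554  2.40452005] 3.4684762448541457 (array([ 0.05,  0.06, -0.53]), array([-0.,  0., -0.]))
```

>>> send_rows([
  {"translation": [0,0,0.1],"delta_rot": [0,0,0],"jaw": 2},
  {"translation": [0,0,0.1],"delta_rot": [0,0,0],"jaw": 2},
  {"translation": [0,0,0.1],"delta_rot": [0,0,0],"jaw": 2},
  {"translation": [0,0,0.1],"delta_rot": [0,0,0],"jaw": 2},
  {"translation": [0,0,0.1],"delta_rot": [0,0,0],"jaw": 2},
  {"translation": [0,0,0.1],"delta_rot": [0,0,0],"jaw": 2},
  {"translation": [0,0,0.1],"delta_rot": [0,0,0],"jaw": 2},
  {"translation": [0,0,0.1],"delta_rot": [0,0,0],"jaw": 2},
])

```text
time: 14.0
tool_pos: [0.5733, -0.3372, 0.1574]
tool_rot: [0.095, 0.533, 0.836, 0.09]
contact_force: [-3.0, 0.6, 2.5]
gripper_width: 0.369
grasp_force: 60.2
```

```bash
python3 -c "
from h import *;from plant import *
for i in range(4):
  s=state();d,n=slant(s,0);print(s['tool_pos'],s['contact_force']@n,d[0])
  f=grab_frame('side')
p=proj(f,[[.5965,-.332,.07]]);x,y=p[0].astype(int)
c=cv2.convertScaleAbs(f['pixels'][y-50:y+25,x-38:x+37],alpha=2.2);cv2.imwrite('pics/s6.png',cv2.resize(c,(600,600),interpolation=cv2.INTER_CUBIC))"
```

```text
[ 0.57332085 -0.3371599   0.1574408 ] 3.102417334909891 [ 0.06  0.05 -0.64]
[ 0.57330838 -0.33716127  0.15743892] 3.176444991348557 [ 0.06  0.05 -0.64]
[ 0.57331611 -0.33715315  0.15745191] 3.3363734403796266 [ 0.06  0.05 -0.64]
[ 0.57331197 -0.33713636  0.15740935] 2.663370956786737 [ 0.06  0.05 -0.64]
```

View pics/s6.png

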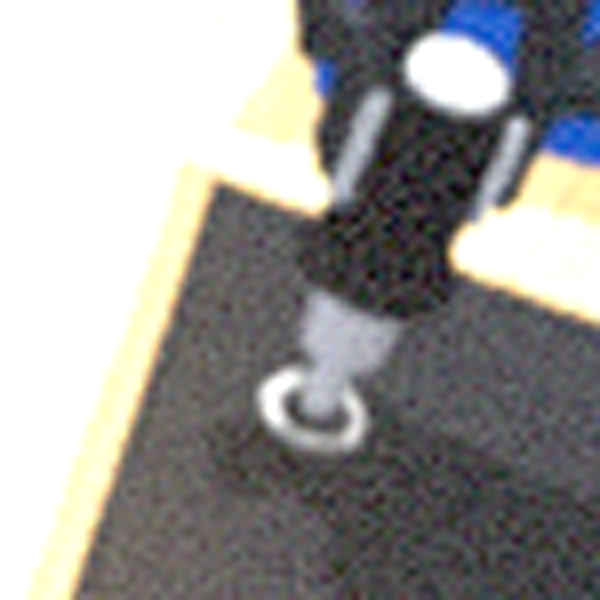

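The tip sits at (318,408), inside the ring centred at (312,410). It presses with about 4.7 N, so the plunger is about 6.5 mm in. Handing in.

```bash
python3 -c "
from plant import *
print(job_done())"
```

```text
the job is handed in; nothing more can be done
None
```

I took the tester out of its stand, pressed it upright on the tile's ring for over one second, then set it square on the slant board's ring, where it is still held. By force and height the plunger is about 6.5 mm in there, at about 4.7 N. The job is handed in (it returned no verdict).

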